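# Purge the water trap of the trimming-wheel vacuum unit

## Robot

A 7-joint arm with a two-finger parallel gripper is mounted at the origin on the work surface. World frame = base frame: x ahead of the robot, y to its left, z up, the work surface at z = 0. Lengths are in m, angles in rad, forces in N, time in s.
With the tool pointing down it reaches from about 0.425 to 0.875 m from the base axis. Payload 9.9 kg.
Tool frame: the origin (TCP) lies at the very end of the fingers, on their centre line; the grasp point (between the pads) lies 19 mm behind it; y points along the fingers, z is the direction in which the jaws open and shut, and the axes are right-handed (so a half turn about y gives the same grasp; the last joint's range is limited). The gripper opens to 85 mm and grips with 20 to 120 N. Pads are 22 mm wide; open, the fingers measure 114 mm over their backs; the gripper's body (76 mm by 85 mm) begins 54 mm behind the grasp point. The pads swing forward as they close: fully open they stand 13 mm farther back than shut.
Start: joints at [1.104, 0.576, 0.025, 1.437, -0.015, 1.129, -0.057], TCP at [0.252, -0.626, 0.231] pointing down, gripper open.
Joint ranges: [-2.76, 2.76], [-0.34, 2.15], [-1.52, 1.57], [0.19, 2.46], [-1.09, 4.23], [0.17, 1.99], [-2.82, 2.82]. Speed limits (rad/s): [2.22, 2.22, 3.01, 3.01, 3.14, 3.14, 3.14].

## Interface

Orientations are given as a unit quaternion [w, x, y, z].
In Python, from station import ctrl gives the robot as it stands.
- The arm moves only by the shell command python3 -m creep 'ROWS' [FORCE]. ROWS is JSON, one flat list of numbers, 5 for each row, row after row: the shift along the tool's x, y, z in m, then the turn about the tool's y in rad, then the closure, from 0 (fully open) to 1 (shut). In form: [tx, ty, tz, twist, claw, tx, ty, tz, twist, claw, ...]. A call has 1 to 12 rows; each row is the pose to reach, as a shift and turn from the pose commanded when the call began, along the tool's axes at that moment; what a row does not reach only later rows make up. A row lasts 1/10 s, in which the tool goes at most 50 mm and 8.59 degrees, less where a joint would pass 70% of its speed; a pose out of reach is approached as far as the arm can. A call with a gripper value outside its range is refused whole. The fingers move at their own pace and stop on an object; FORCE is the grip in N (left out, the last holds). Time passes only in rows, so rows that repeat a pose let the fingers close. It gives the time, the measured TCP pose, the force and the opening at its end, in the units of the state.
- ctrl.state(): the state, without advancing time (a new reading comes with each control period).
- ctrl.snapshot(name): name is "scene" or "top"; returns a dict with "image" (480x640x3 uint8, blue, green, red), "range_z" (480x640 float32, m along the optical axis (not along the pixel's ray), 0 where there is no reading), "fovy" (degrees; the focal length in pixels is half the picture's height over the tangent of half this angle, whatever the lens; pixels are square), "cx", "cy" (the principal point, pixels), "dist_coeffs" ([k1, k2, p1, p2, k3] as OpenCV has them; the pictures are not rectified), "rvec" (rotation vector, rad) and "tvec" (3), from world to camera coordinates, as OpenCV has them. Camera axes: x right, y down, z forward; pixel columns grow to the right and rows downward; lengths in m; the calibration is good to about 2 mm. A picture is of the moment at which its call begins.
- ctrl.sign_off(): hands the job in, once; it reports no verdict.
The state is a dict: "clock": time; "qpos": joint angles; "qvel": joint speeds; "joint_torque": joint torques, N m; "ee_pos": TCP position; "tool_rot": TCP orientation; "force": force on the tool from outside, world axes, zero at the start; "ft_torque": the same for the moment, N m; "finger_gap": finger opening in m.
Only numpy, scipy, OpenCV 4.12 (cv2) and the standard library are available. Lean on these libraries where they do the work, as an engineer would, in place of code of your own. Each camera call takes 0.05 s, during which the arm holds its last target.

## Task

Blow the water out of the vacuum unit's trap: pull the big round drain knob on top of the unit straight up until it clicks out at its stop, let it purge there for a second or so, then push the same knob back down fully home. Leave the T-handle and the thin round pull beside it pushed in as they are, and let go at the end.

Things in the scene. Friction and masses are not known exactly. Their poses are not given: they have to be found in the camera images.
- drain_grip (a point): Centre of the drain knob's head: black mushroom, 34 mm across, 25 tall (12 above, 13 below this point; straight side 14), on a 12 mm upright steel stem. Pushed in, it is 32 mm above the flat top of a grey vacuum unit (160 x 300 x 70 mm high); it rises with the knob. Widest round head of three pulls in a row, 90 mm apart, any order. x points across the row, y along it, z up. Pinch from above, any direction.
- drain (a joint): Drain knob's pull, m: 0 fully home, 0.022 out at its stop, straight up, no turning. Sprung over centre: it resists with about 5 N, past half way (0.011) it snaps to its stop and stays; pushing back takes about 4 N, past half way it snaps home and stays. Its steel collar on the unit's top is 38 mm wide, 6 mm high; a flat gauge 44 mm wide, 6 mm high lies in the middle of the unit, 82 mm beyond the row (+x).
- tee (a joint): The same measure for a neighbouring pull that is not to be used: a black T-handle, cross-bar 56 x 14 mm and 18 mm tall, bar along the row, top 42 mm above the panel, same mechanism. Starts at 0.
- bleed (a joint): The same measure for the other neighbouring pull that is not to be used: a thin round black head, 18 mm in diameter, top 43 mm above the panel, same mechanism. Starts at 0.

How it is judged:
On the way, in this order (a step that is already met when the one before it is completed fails the run):
1. the drain knob is pulled out to its stop and stays there for 0.7 s (value of joint drain above 0.017 m), for 0.7 s.
2. the drain knob is pushed back home (value of joint drain below 0.004 m), for 0.2 s.
At the end, for the whole second after the job is handed in: The drain knob is home again (within 4 mm) after having been out at its stop (beyond 17 of 22 mm) for at least 0.7 s, and the T-handle and the thin pull are home (within 4 mm) (value of joint each of drain, tee, bleed below 0.004 m); the robot touches nothing.
It fails at once if the T-handle or the thin pull is pulled out (more than 8 mm) (value of joint any of tee, bleed above 0.008 m).
It also fails if it takes over 35 s, if anything falls off the work surface, if the arm or the gripper's body presses on something with over 40 N, if the wrist force passes 120 N, or if a joint passes its speed limit or range.

## Working session

There is one attempt and no reset: what is moved stays moved. The work goes in short steps, Python scripts to look and compute and a shell command to move; the robot and the scene stay as the last step left them, time stands still between calls to the robot, and variables do not carry over. Pictures are saved under pics/ and viewed, and the job is handed in when it is done.

```bash
mkdir -p pics
python3 - <<'E'
from station import ctrl
import cv2,numpy as np
for n in("scene","top"):
    s=ctrl.snapshot(n); cv2.imwrite(f"pics/{n}0.png",s["image"]); np.savez(f"{n}0.npz",**s)
    R=cv2.Rodrigues(np.array(s["rvec"]))[0]; print(n,s["fovy"],s["cx"],s["cy"],s["dist_coeffs"],-R.T@np.ravel(s["tvec"]),R[2])
st=ctrl.state()
for k in("clock","ee_pos","tool_rot","force","finger_gap"):print(k,st[k])
E
```

```text
scene 54.91291563703538 317.55534754423616 237.12231481851296 [-0.05166926  0.          0.          0.          0.        ] [0.89516737 0.0441274  0.66322144] [-0.56139849 -0.03983334 -0.82658638]
top 50.278622683394964 318.9413246014852 236.73887619241938 [-0.02195626  0.          0.          0.          0.        ] [0.4106936  0.02902247 0.84574154] [ 0.18067473  0.00958683 -0.98349618]
clock 0.1
ee_pos [ 0.25195652 -0.62574663  0.2305215 ]
tool_rot [ 0.13439878 -0.13466791  0.694724   -0.69365704]
force [-0.41606056  0.50778761  0.49129248]
finger_gap 0.08544932183705803
```

View pics/scene0.png

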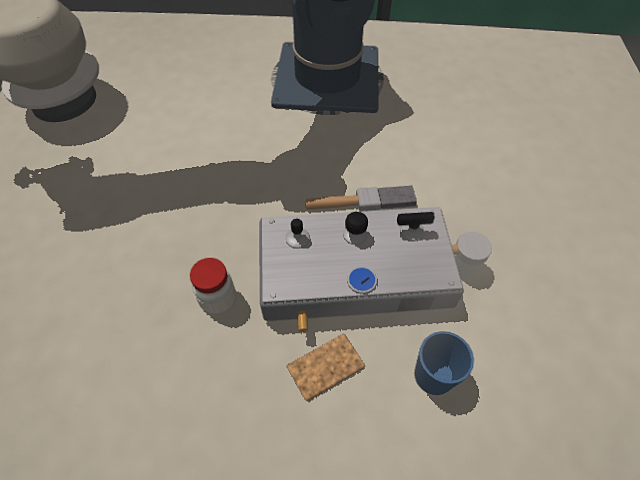

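View pics/top0.png

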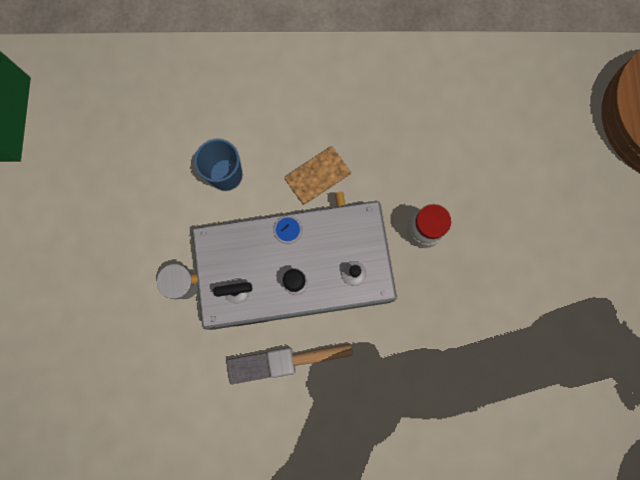

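The scene view shows three pulls in a row on the grey unit: thin pull (297,226), wide round drain knob (357,222) and T-handle (415,218). In the top view they are at (355,271), (293,280) and (232,289). The gauge is blue, at (288,229) in the top view. The drain knob is in the middle.

```bash
cat > h.py <<'E'
import cv2,numpy as np
def cam(s):
    f=240/np.tan(np.radians(float(s["fovy"]))/2)
    K=np.array([[f,0,float(s["cx"])],[0,f,float(s["cy"])],[0,0,1]])
    R=cv2.Rodrigues(np.array(s["rvec"],float))[0]; t=np.ravel(s["tvec"])
    return K,np.array(s["dist_coeffs"],float),R,t
def ray(s,p):
    K,d,R,t=cam(s)
    n=cv2.undistortPoints(np.array(p,float).reshape(-1,1,2),K,d)[:,0]
    return -R.T@t, np.c_[n,np.ones(len(n))]@R   # z-depth scaled dirs
def plane(s,p,z):
    o,d=ray(s,p); return o+d*((z-o[2])/d[:,2])[:,None]
def depth(s,p,r):
    o,d=ray(s,p); return o+d*np.ravel(r)[:,None]
def tri(s1,p1,s2,p2):
    o1,d1=ray(s1,[p1]);o2,d2=ray(s2,[p2]);d1=d1[0];d2=d2[0]
    a=np.linalg.lstsq(np.c_[d1,-d2],o2-o1,rcond=None)[0]
    A=o1+a[0]*d1;B=o2+a[1]*d2; return (A+B)/2,np.linalg.norm(A-B)
E
cat > meas.py <<'E'
from h import *
S={n:dict(np.load(f"{n}0.npz")) for n in("scene","top")}
win={"scene":dict(bleed=(285,212,310,236),drain=(340,205,374,240),tee=(392,206,440,232)),
"top":dict(bleed=(345,260,366,280),drain=(278,263,310,296),tee=(208,278,256,302))}
c={}
for n,s in S.items():
    g=s["image"].max(2)
    v,u=np.mgrid[0:480,0:640]
    P=depth(s,np.c_[u.ravel(),v.ravel()],s["range_z"]).reshape(480,640,3)
    for k,(a,b,e,f) in win[n].items():
        m=np.zeros((480,640),np.uint8); m[b:f,a:e]=(g[b:f,a:e]<60)
        N,L,st,ce=cv2.connectedComponentsWithStats(m); i=1+st[1:,4].argmax()
        (x,y),r=cv2.minEnclosingCircle(np.argwhere(L==i)[:,::-1].astype(np.float32))
        c[n,k]=ce[i]; Q=P[L==i]; top=Q[Q[:,2]>np.percentile(Q[:,2],90)-.004]
        print(n,k,st[i],ce[i].round(1),"circ",round(x,1),round(y,1),round(r,1),"depth top med",np.median(top,0).round(4),"ext",(np.percentile(top,98,0)-np.percentile(top,2,0)).round(3))
    # panel
    m=(abs(P[...,2]-.07)<.006)
    pts=P[m&(abs(P[...,0]-P[m][:,0].mean())<.15)]; print(n,"panel z",np.median(pts[:,2]).round(4))
    b=cv2.inRange(s["image"],(120,40,0),(255,130,90)); b[:215 if n=="top" else 260]=0; b[260 if n=="top" else 300:]=0
    M=cv2.moments(b,True); p=(M["m10"]/M["m00"],M["m01"]/M["m00"]); print("gauge",p,plane(s,[p],.076))
for k in("bleed","drain","tee"):
    p,e=tri(S["scene"],c["scene",k],S["top"],c["top",k]); print(k,p.round(4),e.round(4),[plane(S[n],[c[n,k]],.102)[0].round(4) for n in S])
E
python3 meas.py
```

```text
scene bleed [291 219  12  16 157] [296.5 226.4] circ 296.5 226.5 7.9 depth top med [ 0.4994 -0.0158  0.112 ] ext [0.015 0.015 0.005]
scene drain [345 212  23  23 421] [356.2 223. ] circ 356.3 223.1 11.7 depth top med [0.4856 0.0722 0.1123] ext [0.026 0.028 0.005]
scene tee [397 212  37  18 452] [415.  219.1] circ 415.0 217.5 18.6 depth top med [0.4716 0.1608 0.1109] ext [0.018 0.051 0.005]
scene panel z 0.0695
gauge (361.54357798165137, 278.57798165137615) [[0.56402896 0.08491125 0.076     ]]
top bleed [349 265  12  12 116] [354.3 270.6] circ 354.1 270.6 6.1 depth top med [ 0.4968 -0.0158  0.1126] ext [0.014 0.016 0.005]
top drain [282 269  23  23 415] [293.2 279.9] circ 293.2 279.8 11.6 depth top med [0.4835 0.0732 0.1131] ext [0.027 0.028 0.005]
top tee [212 282  40  14 396] [232.  288.7] circ 231.5 287.5 19.7 depth top med [0.4692 0.162  0.1119] ext [0.017 0.05  0.005]
top panel z 0.0701
gauge (287.53579676674366, 228.9769053117783) [[0.56415985 0.08479042 0.076     ]]
bleed [ 0.4971 -0.0156  0.1021] 0.0002 [array([ 0.497 , -0.0158,  0.102 ]), array([ 0.4971, -0.0155,  0.102 ])]
drain [0.4835 0.0733 0.1015] 0.0005 [array([0.4839, 0.0731, 0.102 ]), array([0.4834, 0.0735, 0.102 ])]
tee [0.4702 0.1621 0.1026] 0.0007 [array([0.4697, 0.1619, 0.102 ]), array([0.4702, 0.1625, 0.102 ])]
```

Both views agree within 0.7 mm. Neighbour spacing is 90 mm, the gauge falls 82 mm along row +x, and the depth top is 0.113. The jaws should close across the row. Next I'll work out the shift and twist in tool axes.

```bash
cat > plan.py <<'E'
from h import *
from station import ctrl
from scipy.spatial.transform import Rotation as Ro
st=ctrl.state(); q=st["tool_rot"]; R=Ro.from_quat([q[1],q[2],q[3],q[0]]).as_matrix(); p=np.array(st["ee_pos"])
np.set_printoptions(precision=4,suppress=True)
xr=np.array([0.4835-0.4835,0,0]); yr=np.array([.4702-.4971,.1621+.0156,0]); yr/=np.linalg.norm(yr); xr=np.array([yr[1],-yr[0],0])
print("tool axes (cols)\n",R); print("tcp",p,"q",st["qpos"],"gap",st["finger_gap"],"F",st["force"],"t",st["clock"])
for s in(1,-1):
    z=R[:,2]; t=s*xr; ang=np.arctan2(np.dot(R[:,1],np.cross(z,t)),np.dot(z,t)); print("twist to jaw",s,ang)
for z in(.231,.150,.083): print("z",z,"shift tool",R.T@(np.array([.4835,.0733,z])-p))
print("via (.45,-.35,.231)",R.T@(np.array([.45,-.35,.231])-p))
E
python3 plan.py
```

```text
tool axes (cols)
 [[-0.9276 -0.0007  0.3736]
 [-0.3736  0.0014 -0.9276]
 [ 0.0001 -1.     -0.0016]]
tcp [ 0.252  -0.6257  0.2305] q [ 1.1042  0.5764  0.0248  1.4378 -0.015   1.129  -0.0565] gap 0.08544932183705803 F [-0.4161  0.5078  0.4913] t 0.1
twist to jaw 1 -1.3381829236175207
twist to jaw -1 1.8034097299722724
z 0.231 shift tool [-0.4759  0.0004 -0.5619]
z 0.15 shift tool [-0.4759  0.0814 -0.5618]
z 0.083 shift tool [-0.4759  0.1484 -0.5617]
via (.45,-.35,.231) [-0.2867 -0.0002 -0.1818]
```

```bash
python3 -m creep '[-0.04,0,-0.026,-0.1,0, -0.08,0,-0.052,-0.2,0, -0.12,0,-0.078,-0.3,0, -0.16,0,-0.104,-0.4,0, -0.2,0,-0.13,-0.5,0, -0.24,0,-0.156,-0.6,0, -0.28,0,-0.182,-0.7,0, -0.3,0,-0.222,-0.79,0, -0.32,0,-0.262,-0.88,0, -0.34,0,-0.302,-0.96,0, -0.36,0,-0.342,-1.03,0, -0.38,0,-0.38,-1.1,0]' 40; python3 plan.py
```

```text
clock: 1.3
ee_pos: [0.4623, -0.1298, 0.2312]
tool_rot: [0.478, -0.478, 0.521, -0.521]
force: [0.4, 0.2, 0.6]
finger_gap: 0.0858
tool axes (cols)
 [[-0.0849 -0.0003  0.9964]
 [-0.9964  0.     -0.0849]
 [-0.     -1.     -0.0003]]
tcp [ 0.4623 -0.1298  0.2312] q [ 0.4564  0.3024 -0.3679  1.9252  0.1333  0.9377 -0.0603] gap 0.08575846476294736 F [0.422  0.2326 0.612 ] t 1.3
twist to jaw 1 -0.23520527144346007
twist to jaw -1 2.9063873821463333
z 0.231 shift tool [-0.2042  0.0002  0.0039]
z 0.15 shift tool [-0.2042  0.0812  0.0039]
z 0.083 shift tool [-0.2042  0.1482  0.0039]
via (.45,-.35,.231) [0.2204 0.0002 0.0064]
```

```bash
python3 -m creep '[-0.04,0,0.001,-0.06,0, -0.08,0,0.002,-0.12,0.1, -0.12,0,0.003,-0.18,0.2, -0.16,0,0.004,-0.235,0.3, -0.19,0,0.004,-0.235,0.3, -0.204,0.01,0.004,-0.235,0.3, -0.204,0.04,0.004,-0.235,0.3, -0.204,0.07,0.004,-0.235,0.3, -0.204,0.07,0.004,-0.235,0.3, -0.204,0.07,0.004,-0.235,0.3]'; python3 plan.py
python3 - <<'E'
from station import ctrl
import cv2,numpy as np
ims=[ctrl.snapshot(n)["image"] for n in("scene","top")]
cv2.imwrite("pics/a1.png",np.hstack([cv2.resize(ims[0][100:340,200:500],None,fx=1.3,fy=1.3),cv2.resize(ims[1][140:380,150:450],None,fx=1.3,fy=1.3)]))
E
```

```text
clock: 2.3
ee_pos: [0.4844, 0.0712, 0.1615]
tool_rot: [-0.535, 0.536, -0.462, 0.462]
force: [-0.1, 0.4, 0.6]
finger_gap: 0.0598
tool axes (cols)
 [[ 0.1467 -0.0013  0.9892]
 [-0.9892 -0.0001  0.1467]
 [-0.0001 -1.     -0.0013]]
tcp [0.4844 0.0712 0.1615] q [ 0.0897  0.4133 -0.459   1.9964  0.2532  0.788  -0.3688] gap 0.05979217280981306 F [-0.0544  0.3679  0.6165] t 2.3
twist to jaw 1 -0.003023610572857856
twist to jaw -1 3.1385690430169353
z 0.231 shift tool [-0.0023 -0.0695 -0.0007]
z 0.15 shift tool [-0.0022  0.0115 -0.0006]
z 0.083 shift tool [-0.0022  0.0785 -0.0005]
via (.45,-.35,.231) [ 0.4116 -0.0694 -0.0959]
```

View pics/a1.png

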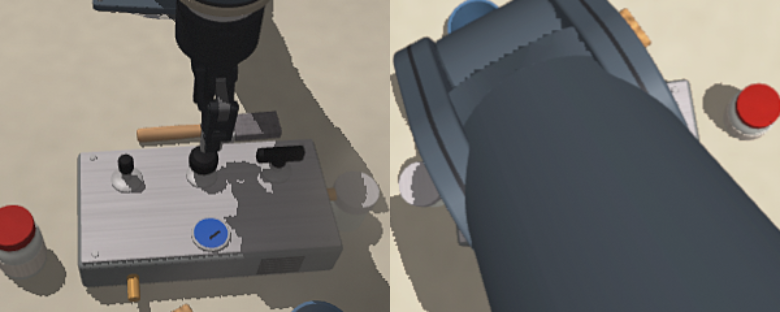

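The left panel (scene view) shows the gripper directly over the drain knob, at about (205,160) in the crop, and clear of both neighbours. The top view is blocked by the arm. Descending now.

```bash
python3 -m creep '[-0.002,0.02,0,0,0.3, -0.002,0.04,0,0,0.3, -0.002,0.06,0,0,0.3, -0.002,0.07,0,0,0.3, -0.002,0.078,0,0,0.3, -0.002,0.078,0,0,0.3, -0.002,0.078,0,0,0.3]'; python3 plan.py | tail -8
python3 - <<'E'
from station import ctrl
import cv2,numpy as np
s=ctrl.snapshot("scene")
cv2.imwrite("pics/a2.png",cv2.resize(s["image"][140:300,250:470],None,fx=3.5,fy=3.5))
E
```

```text
clock: 3.1
ee_pos: [0.4848, 0.0733, 0.084]
tool_rot: [0.536, -0.535, 0.462, -0.462]
force: [-0.3, 0.1, -0.5]
finger_gap: 0.0596
 [-0.     -1.      0.0009]]
tcp [0.4848 0.0733 0.084 ] q [ 0.0283  0.5258 -0.3944  2.081   0.3506  0.5967 -0.464 ] gap 0.05963047075726337 F [-0.2569  0.0781 -0.456 ] t 3.1
twist to jaw 1 -0.003321951349952892
twist to jaw -1 3.1382707022398404
z 0.231 shift tool [-0.0002 -0.147  -0.0011]
z 0.15 shift tool [-0.0002 -0.066  -0.0012]
z 0.083 shift tool [-0.0002  0.001  -0.0013]
via (.45,-.35,.231) [ 0.4136 -0.1471 -0.0962]
```

View pics/a2.png

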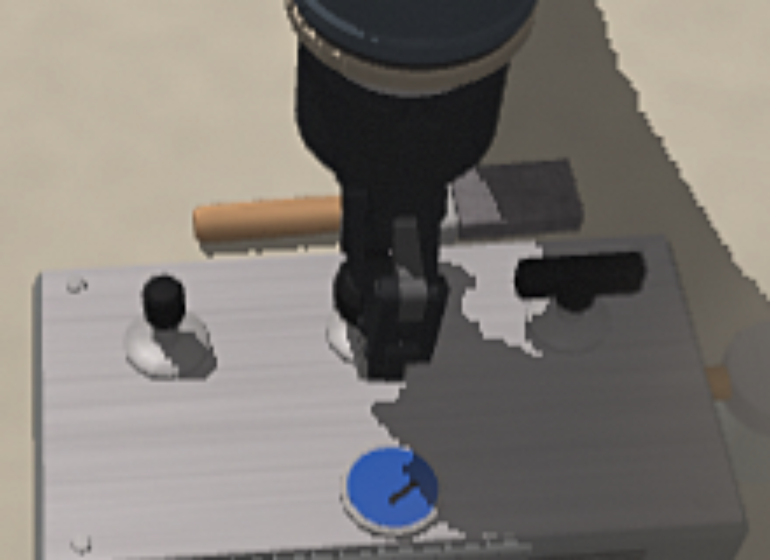

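The near finger's tip is at about (385,370) in the crop, in front of the knob and slightly to the right. I'll use depth to check whether it is centred along the row.

Run:
```python
from h import *
from station import ctrl
s=ctrl.snapshot("scene")
v,u=np.mgrid[205:255,330:385]; P=depth(s,np.c_[u.ravel(),v.ravel()],s["range_z"][205:255,330:385])
yr=np.array([-.1497,.9887]);xr=np.array([.9887,.1497])
d=P[:,:2]-[.4835,.0733]; X=d@xr;Y=d@yr;Z=P[:,2]
for a in range(-20,70,6):
    for z0,z1 in((.082,.095),(.095,.108),(.108,.125),(.125,.16)):
        m=(X>a/1e3)&(X<=(a+6)/1e3)&(Z>z0)&(Z<z1)&(abs(Y)<.04)
        if m.sum()>3: print(a,z0,m.sum(),"Y",Y[m].min().round(4),Y[m].max().round(4),np.median(Y[m]).round(4))
```

```text
-14 0.108 15 Y -0.0031 0.0076 0.0017
-8 0.095 4 Y -0.0171 -0.0166 -0.0168
-8 0.108 12 Y -0.0158 -0.0008 -0.0133
-2 0.095 7 Y -0.0171 -0.0147 -0.0162
-2 0.108 10 Y -0.0162 -0.0116 -0.0135
4 0.095 16 Y -0.0164 -0.0124 -0.0149
4 0.108 17 Y -0.0153 -0.0082 -0.0114
10 0.095 20 Y -0.0139 -0.0084 -0.011
10 0.108 6 Y -0.0128 -0.0084 -0.0099
22 0.125 27 Y -0.0171 0.012 -0.0061
28 0.108 4 Y -0.0111 -0.0108 -0.011
28 0.125 41 Y -0.017 0.016 -0.0083
34 0.082 10 Y -0.0105 0.0105 -0.0073
34 0.095 14 Y -0.0112 -0.0069 -0.0095
34 0.108 7 Y -0.0108 -0.0092 -0.0102
34 0.125 51 Y -0.0172 0.0144 -0.0114
40 0.095 36 Y -0.007 0.0068 -0.0016
40 0.108 9 Y -0.0064 0.0066 -0.0007
40 0.125 17 Y -0.0136 -0.0099 -0.0113
52 0.125 18 Y -0.0132 0.0058 -0.0079
58 0.125 102 Y -0.0134 0.012 -0.0014
64 0.125 31 Y -0.0122 0.0115 0.0006
```

The finger spans ±10.5 mm and the knob's left edge is at −17 mm, so the grip is centred. I'll lower 3 mm, nudge 1 mm along the jaw axis, and close.

```bash
python3 -m creep '[0,0.003,-0.001,0,0.3, 0,0.003,-0.001,0,0.4, 0,0.003,-0.001,0,0.5, 0,0.003,-0.001,0,0.6, 0,0.003,-0.001,0,0.7, 0,0.003,-0.001,0,0.8, 0,0.003,-0.001,0,0.8, 0,0.003,-0.001,0,0.8]' 50
python3 - <<'E'
from station import ctrl
import cv2,numpy as np
s=ctrl.snapshot("scene")
cv2.imwrite("pics/a3.png",cv2.resize(s["image"][140:300,250:470],None,fx=3.5,fy=3.5))
E
```

```text
clock: 4.0
ee_pos: [0.4833, 0.073, 0.0806]
tool_rot: [0.535, -0.535, 0.462, -0.462]
force: [-1.6, -1.0, 5.5]
finger_gap: 0.032
```

View pics/a3.png

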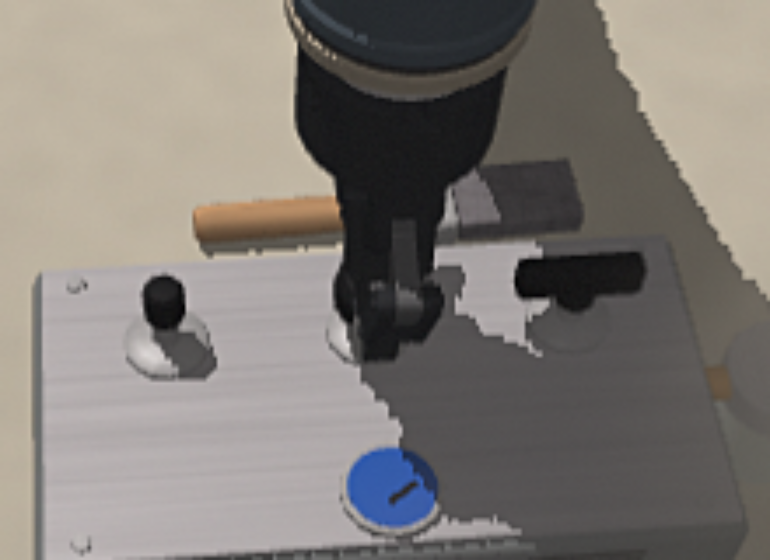

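The fingers have stopped on the knob's 34 mm head with a gap of 32 mm. The neighbours have not moved. Pulling up.

```bash
python3 -m creep '[0,-0.004,0,0,0.8, 0,-0.008,0,0,0.8, 0,-0.012,0,0,0.8, 0,-0.016,0,0,0.8, 0,-0.02,0,0,0.8, 0,-0.022,0,0,0.8, 0,-0.022,0,0,0.8, 0,-0.022,0,0,0.8]'
python3 - <<'E'
from h import *
from station import ctrl
s=ctrl.snapshot("scene")
cv2.imwrite("pics/a4.png",cv2.resize(s["image"][140:300,250:470],None,fx=3.5,fy=3.5))
v,u=np.mgrid[195:255,330:385]; P=depth(s,np.c_[u.ravel(),v.ravel()],s["range_z"][195:255,330:385])
d=P[:,:2]-[.4835,.0733]; X=d@[.9887,.1497];Y=d@[-.1497,.9887]
m=(abs(X)<.012)&(Y<-.0117)&(Y>-.019)&(P[:,2]>.075); print("knob side z",np.sort(P[m,2]).round(4))
E
```

```text
clock: 4.85
ee_pos: [0.4833, 0.073, 0.1025]
tool_rot: [0.535, -0.535, 0.462, -0.462]
force: [-0.7, -1.7, 3.2]
finger_gap: 0.0316
knob side z [0.075  0.0751 0.0752 0.0753 0.0755 0.0755 0.0756 0.0757 0.0757 0.0758
 0.0759 0.076  0.076  0.1152 0.1155 0.1163 0.1163 0.1171 0.1175 0.1179
 0.1183 0.1195 0.1198 0.1204 0.1205 0.1205 0.1208 0.1209 0.121  0.1214
 0.1226 0.1235 0.1244 0.1245 0.1248 0.1248 0.1249 0.1252 0.1254 0.1261
 0.127  0.1273 0.1274 0.1275 0.1276 0.1278 0.1282 0.1286 0.1292 0.1292
 0.1299 0.1299 0.1303 0.1303 0.1303 0.1303 0.1305 0.1305 0.1306 0.1308
 0.1308 0.131  0.1311 0.1316 0.1316 0.1316 0.1317 0.1318 0.1321 0.1321
 0.1323 0.1326 0.1327 0.1328 0.1331 0.1332 0.1332 0.1333 0.1336 0.1338
 0.1339 0.1341 0.1342 0.1342 0.1804]
```

View pics/a4.png

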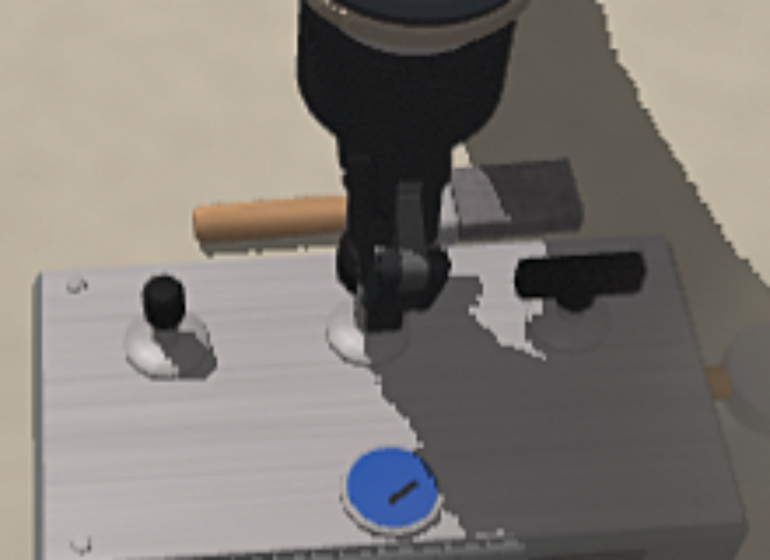

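The knob head now tops out at about z = 0.134, compared with 0.113 before. That is a rise of about 21 mm, and the collar at (365,335) is now exposed. I'll hold for the purge.

```bash
python3 -m creep '[0,-0.001,0,0,0.8, 0,-0.001,0,0,0.8, 0,-0.001,0,0,0.8, 0,-0.001,0,0,0.8, 0,-0.001,0,0,0.8, 0,-0.001,0,0,0.8, 0,-0.001,0,0,0.8, 0,-0.001,0,0,0.8, 0,-0.001,0,0,0.8, 0,-0.001,0,0,0.8, 0,-0.001,0,0,0.8, 0,-0.001,0,0,0.8]'
python3 -m creep '[0,0,0,0,0.8, 0,0,0,0,0.8, 0,0,0,0,0.8]'
python3 -m creep '[0,0.004,0,0,0.8, 0,0.008,0,0,0.8, 0,0.012,0,0,0.8, 0,0.016,0,0,0.8, 0,0.02,0,0,0.8, 0,0.023,0,0,0.8, 0,0.024,0,0,0.8, 0,0.024,0,0,0.8, 0,0.024,0,0,0.8, 0,0.024,0,0,0.8]'
python3 - <<'E'
from h import *
from station import ctrl
s=ctrl.snapshot("scene")
v,u=np.mgrid[195:255,330:385]; P=depth(s,np.c_[u.ravel(),v.ravel()],s["range_z"][195:255,330:385])
d=P[:,:2]-[.4835,.0733]; X=d@[.9887,.1497];Y=d@[-.1497,.9887]
m=(abs(X)<.012)&(Y<-.0117)&(Y>-.019)&(P[:,2]>.085); print("knob side z",np.percentile(P[m,2],[0,50,97]).round(4))
E
```

```text
clock: 6.1
ee_pos: [0.4832, 0.073, 0.103]
tool_rot: [-0.535, 0.535, -0.462, 0.462]
force: [5.5, 0.6, -21.7]
finger_gap: 0.0316
clock: 6.4
ee_pos: [0.4832, 0.073, 0.1029]
tool_rot: [-0.535, 0.535, -0.462, 0.462]
force: [4.2, 1.5, -21.7]
finger_gap: 0.0314
clock: 7.4
ee_pos: [0.4834, 0.073, 0.0804]
tool_rot: [0.535, -0.535, 0.462, -0.462]
force: [-6.3, -1.3, 21.8]
finger_gap: 0.0316
knob side z [0.0945 0.1073 0.1127]
```

Against the stop the wrist read −22 N, and pressed home it reads +22 N. The knob top is back at 0.113. I'll ease off, open and retreat.

```bash
python3 -m creep '[0,-0.001,0,0,0.7, 0,-0.001,0,0,0.6, 0,-0.001,0,0,0.5, 0,-0.001,0,0,0.4, 0,-0.001,0,0,0.25, 0,-0.001,0,0,0.25, 0,-0.001,0,0,0.25, 0,-0.001,0,0,0.25]'
python3 -m creep '[0,-0.01,0,0,0.25, 0,-0.03,0,0,0.25, 0,-0.06,0,0,0.25, 0,-0.1,0,0,0.25, 0,-0.14,0,0,0.25, 0,-0.15,0,0,0.25]'
python3 -m creep '[0.04,0,0,0,0.25, 0.08,0,0,0,0.25, 0.12,0,0,0,0.25, 0.16,0,0,0,0.25, 0.2,0,0,0,0.25, 0.24,0,0,0,0.25, 0.27,0,0,0,0.25, 0.28,0,0,0,0.25, 0.28,0,0,0,0.25, 0.28,0,0,0,0.25]'
python3 - <<'E'
from station import ctrl
import cv2,numpy as np
for n in("scene","top"):
    s=ctrl.snapshot(n); np.savez(f"{n}0.npz",**s); cv2.imwrite(f"pics/{n}9.png",s["image"])
E
python3 meas.py | grep -v gauge
```

```text
clock: 8.25
ee_pos: [0.4833, 0.073, 0.0803]
tool_rot: [0.535, -0.535, 0.462, -0.462]
force: [0.5, 0.2, -0.2]
finger_gap: 0.0641
clock: 8.85
ee_pos: [0.4849, 0.0738, 0.235]
tool_rot: [0.537, -0.534, 0.46, -0.463]
force: [-0.0, 0.4, -1.0]
finger_gap: 0.0641
clock: 9.85
ee_pos: [0.5242, -0.2025, 0.2303]
tool_rot: [0.536, -0.535, 0.462, -0.461]
force: [-0.6, 0.0, 0.3]
finger_gap: 0.064
scene bleed [291 219  12  16 157] [296.5 226.3] circ 296.5 226.5 7.9 depth top med [ 0.4985 -0.0156  0.1116] ext [0.014 0.015 0.005]
scene drain [345 212  23  23 433] [356.1 222.8] circ 356.0 222.5 11.9 depth top med [0.4852 0.0728 0.1125] ext [0.026 0.028 0.005]
scene tee [397 212  37  18 455] [414.9 219. ] circ 415.0 217.5 18.6 depth top med [0.4717 0.1604 0.111 ] ext [0.018 0.051 0.005]
scene panel z 0.0695
top bleed [349 264  12  13 121] [354.4 270.4] circ 353.8 270.1 6.5 depth top med [ 0.4966 -0.0157  0.1131] ext [0.014 0.014 0.005]
top drain [283 268  23  24 438] [293.8 279.9] circ 293.8 279.8 12.0 depth top med [0.4834 0.0733 0.1131] ext [0.027 0.026 0.005]
top tee [213 282  39  14 393] [232.  288.8] circ 232.0 288.0 19.2 depth top med [0.4692 0.1613 0.1118] ext [0.016 0.05  0.005]
top panel z 0.0701
bleed [ 0.4973 -0.0156  0.1026] 0.0 [array([ 0.497 , -0.0157,  0.102 ]), array([ 0.4974, -0.0156,  0.102 ])]
drain [0.4834 0.0728 0.1017] 0.0002 [array([0.4836, 0.0729, 0.102 ]), array([0.4833, 0.0727, 0.102 ])]
tee [0.4701 0.1619 0.1028] 0.0009 [array([0.4696, 0.1616, 0.102 ]), array([0.4702, 0.1625, 0.102 ])]
```

View pics/scene9.png

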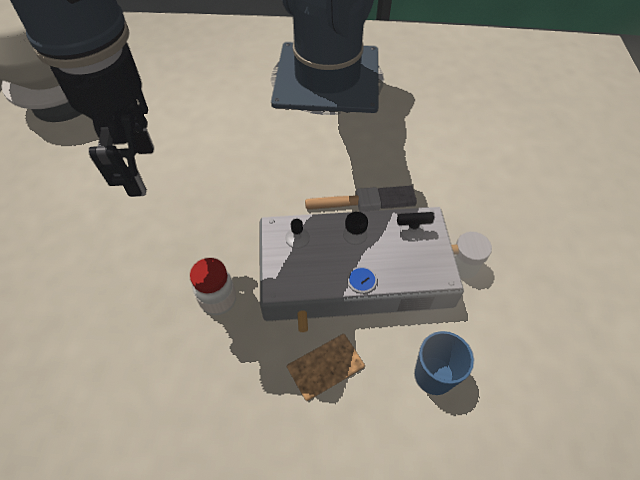

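The scene view shows all three pulls at their starting pixels: (297,226), (356,222) and (415,218). The gripper is well clear at about (120,170).

```bash
python3 -c "
from station import ctrl
print(ctrl.sign_off())"
```

```text
the job is handed in; nothing more can be done
None
```

The drain knob was pulled up to its stop, held there for about 1.5 s to purge, then pushed back home and released. I handed the job in at about 10 s on the robot's clock.

- **At the stop:** the camera showed the knob about 21 mm up (expected 22 mm). The wrist force then read 22 N against the stop. I set the grip to 50 N.
- **Back home:** the wrist read 22 N pressing down. After release, the knob's centre measured 0.1017 m high, against 0.1015 m at the start.
- **Neighbours:** the T-handle and the thin pull measured within 1 mm of where they started in both views.
- **Gripper:** it ended open, about 0.28 m from the knob, with wrist force near zero.

No check failed. The only disagreements were small: heights from the depth images differed by 1–2 mm between the two cameras, within the stated calibration. The joint values can't be read directly, so "out" and "home" rest on these camera and force readings.

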